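# Dispense one glue stick with the spring lever and ease the cover shut

### The job

Get one glue stick out of the desk dispenser: with a fingertip press the pad of the dispenser's side lever down as far as it goes and keep it down until the front glue stick has rolled out into the tray. Then let the lever come back up slowly under the finger, so that the clear cover comes down to fully shut without slamming, and move clear. Leave the stick lying in the tray, do not touch the glue sticks or pick anything up, and leave the other things on the desk where they are.

Things in the scene. Friction and masses are not known exactly. Their poses are not given: they have to be found in the camera images.
- dispenser: white sheet-metal gravity dispenser, 222 mm deep (its x), 112 wide (y), 125 high, fixed to the desk. Origin on the desk, 24 mm behind the base's middle; -x is its front, towards the robot. Four glue sticks lie across (along y) a rack that slopes down to the front, under a clear cover hinged at the rear whose front flap (x = -66 mm) holds them back. The spring lever runs along its right (-y) side
- tray (a point): middle of the floor of the open tray in front of and below the rack (dispenser frame x = -97, y = 0, z = 28 mm). Inside it is 61 mm (x) by 96 mm (y); its front rim is 52 mm above the desk. Pressing the lever lets only the front stick roll out into it, within about 0.6 s: a stop rises behind it and holds the others back; they move up one place when the cover shuts
- lever: steel lever with its pad; origin at the pivot, at x = -22, z = 80 mm on the dispenser (the bar at y = -56 mm). Pressing turns it front end down by 0.31 rad to a firm stop; a return spring lifts it. Needs about 2 N at the pad to start, 3 N at the stop. Pin and slot join it to the cover: both always move together. Let go, it snaps up and slams the cover
- pad_top (a point): centre of the top of the lever's pad, a level black plate 40 mm (x) by 38 mm (y), 8 mm thick, with a ribbed rubber top. With the lever up it is 120 mm above the desk, at x = -125, y = -85 mm in the dispenser's frame, nothing below or above it; at the stop it is about 34 mm lower, 7 mm further forward, and tilts 0.31 rad down to the front
- cover (a joint): angle of the clear cover, rad: 0 shut, 0.36 fully raised (lever at its stop), about 11 rad per metre of pad travel. Raised, its front edge is about 142 mm above the desk. Coming down faster than 1.5 rad/s over the last 0.2 rad is a slam; that is the pad rising at about 0.13 m/s
- stick_1: the front glue stick, the one to dispense: 28 mm thick, 91 mm long, 35 g, yellow with a white cap, lying along the dispenser's y. Origin on its axis at the end without cap, 45 mm to the left (+y) of the dispenser's middle; its z axis points along the stick to the cap
- stick_2: glue stick number 2 from the front, like the first; it must stay in the rack
- stick_3: glue stick number 3 from the front, like the first; it must stay in the rack
- stick_4: glue stick number 4 from the front, like the first; it must stay in the rack
- stapler: desk stapler, red, 34 x 139 x 52 mm, standing left of the dispenser; origin under its middle, long axis y; leave it alone
- clip_tub: round dark tub of paper clips, 62 mm wide, 36 mm high, right of the dispenser; origin under its middle; leave it alone
- mug: white mug, 92 mm wide (127 with handle), 95 mm high, at the left side of the desk; origin under its middle; leave it alone
- tape_roll: roll of brown tape lying flat, 92 mm wide, 48 mm high; origin under its middle; leave it alone
- ink_bottle: white ink bottle with violet cap, 33 mm wide, 82 mm high, at the right side of the desk; origin under its middle; leave it alone
- stamp: wooden hand stamp, 27 x 48 x 66 mm, at the right side of the desk; origin under its middle; leave it alone

How it is judged (in metres and radians):
On the way, in this order (a step that is already met when the one before it is completed fails the run):
1. with the lever pressed down by the fingers and the cover raised, the front stick lies in the tray (x of stick_1 in the frame of dispenser between -0.13 and -0.07 m and z of stick_1 in the frame of dispenser between 0.025 and 0.06 m and value of joint cover above 0.28 rad and contact force between the fingers and lever above 1 N), for 0.2 s.
2. the cover is shut again (value of joint cover below 0.02 rad), for 0.2 s.
At the end, for the whole second after the job is handed in: The front glue stick lies at rest in the tray, the other three are still in the rack, the cover is shut (within 0.02 rad), and it did not come down faster than 1.5 rad/s over its last 0.2 rad (value of joint cover below 0.02 rad and x of stick_1 in the frame of dispenser between -0.13 and -0.07 m and z of stick_1 in the frame of dispenser between 0.025 and 0.06 m and x of each of stick_2, stick_3, stick_4 in the frame of dispenser above -0.062 m and z of each of stick_2, stick_3, stick_4 in the frame of dispenser above 0.055 m and linear speed of each of stick_1, stick_2, stick_3, stick_4 below 0.02 m/s); the robot touches nothing.
It fails at once if the cover slams (faster than 1.5 rad/s downward within 0.2 rad of shut) (value of joint cover below 0.2 rad and velocity of joint cover below -1.5 rad/s).
It fails at once if the fingers touch a glue stick (contact force between the fingers and stick_1 above 0.2 N or contact force between the fingers and stick_2 above 0.2 N or contact force between the fingers and stick_3 above 0.2 N or contact force between the fingers and stick_4 above 0.2 N).
It fails at once if a second glue stick comes out of the rack (x of any of stick_2, stick_3, stick_4 in the frame of dispenser below -0.066 m).
It fails at once if another thing on the desk is moved or lifted by more than 15 mm (distance of any of stapler, clip_tub, mug, tape_roll, ink_bottle, stamp from where it was at the start of the episode above 0.015 m).
It also fails if it takes over 40 s, if anything falls off the work surface, if the arm or the gripper's body presses on something with over 40 N, if the wrist force passes 120 N, or if a joint passes its speed limit or range.

### The arm

A 6-joint arm with a two-finger parallel gripper is mounted at the origin on the work surface; the furniture and walls round the work are solid. World frame = base frame: x ahead of the robot, y to its left, z up, the work surface at z = 0. Lengths are in mm, angles in rad, forces in N, time in s.
With the tool pointing down it reaches from about 275 to 1000 mm from the base axis. Payload 8.4 kg.
Tool frame: the origin (TCP) lies between the finger pads; the fingertips stand r.finger_overhang ahead of it and the grasp point (between the pads) is the TCP (r.finger_overhang is the distance from the TCP to the fingertips, in mm); z points along the fingers, y is the line along which they close (so a half turn about z gives the same grasp; the last joint's range is limited). The gripper opens to 85 mm and grips with 20 to 120 N. Pads are 22 mm wide; open, the fingers measure 114 mm over their backs; the gripper's body (76 mm by 85 mm) begins 54 mm behind the grasp point. The pads swing forward as they close: fully open they stand 13 mm farther back than shut.
Start: joints at [1.277, 0.353, 1.633, -0, 1.155, -0.002], TCP at [179.796, 598.583, 250.281] pointing down, gripper open.
Joint ranges: [-2.63, 2.63], [-0.92, 2.1], [0.06, 2.66], [-1.3, 4.44], [0, 2.69], [-3.02, 3.02]. Speed limits (rad/s): [2.22, 2.22, 2.79, 3.14, 3.14, 3.14].

### API

Orientations are given as [roll, pitch, yaw] about the fixed x, y, z axes, in that order (R = Rz(yaw) Ry(pitch) Rx(roll)).
In Python, from rig import r, cams, sign_off gives the robot as it stands.
- The arm moves only by the shell command python3 -m crank 'ROWS' [FORCE]. ROWS is JSON, a list of rows, each a list of 7 numbers: the shift along the tool's x, y, z in m, then the turn, a rotation vector about the tool's x, y, z in rad, then the closure, from 0 (fully open) to 1 (shut). In form: [[dx, dy, dz, ax, ay, az, gripper], ...]. A call has 1 to 5 rows; each row is the pose to reach, as a shift and turn from the pose commanded when the call began, along the tool's axes at that moment; what a row does not reach only later rows make up. A row lasts 1/10 s, in which the tool goes at most 50 mm and 8.59 degrees, less where a joint would pass 70% of its speed; a pose out of reach is approached as far as the arm can. A call with a gripper value outside its range is refused whole. The fingers move at their own pace and stop on an object; FORCE is the grip in N (left out, the last holds). Time passes only in rows, so rows that repeat a pose let the fingers close. It gives the time, the measured TCP pose, the force, the opening and the grip force at its end, in the units of the state.
- r.sense(): the state, without advancing time (a new reading comes with each control period).
- cams.grab_frame(name): name is "scene" or "side" or "wrist"; returns a dict with "image" (420x560x3 uint8, red, green, blue), "fx", "fy", "cx", "cy" (pixels), "position" and "orientation" of the camera in the world. Camera axes: x right, y down, z forward; pixel columns grow to the right and rows downward; lengths in mm; the calibration is good to about 2 mm. A picture is of the moment at which its call begins. There is no depth.
- sign_off(): hands the job in; it is judged then, once.
The state is a dict: "clock": time; "qpos": joint angles; "qvel": joint speeds; "joint_efforts": joint torques, N m; "eef_pos": TCP position; "tcp_rot": TCP orientation; "contact_force": force on the tool from outside, world axes, zero at the start; "wrist_torque": the same for the moment, N m; "opening": opening from 0.0 (shut) to 1.0 (fully open); "grasp_force": force on a finger pad.
Only numpy, scipy, OpenCV 4.12 (cv2) and the standard library are available. Lean on these libraries where they do the work, as an engineer would, in place of code of your own. Each camera call takes 0.05 s, during which the arm holds its last target. There are 200 camera calls.

## Working session

There is one attempt and no reset: what is moved stays moved. The work goes in short steps, Python scripts to look and compute and a shell command to move; the robot and the scene stay as the last step left them, time stands still between calls to the robot, and variables do not carry over. Pictures are saved under pics/ and viewed, at most 10 in all, crops included, and the job is handed in when it is done.

```bash
ls; mkdir -p pics; python3 - <<'E'
from rig import r,cams
import cv2,json,numpy as np
s=r.sense();print(s,r.finger_overhang)
for n in("scene","side"):
    f=cams.grab_frame(n);cv2.imwrite(f"pics/{n}0.png",f["image"][...,::-1]);print(n,{k:v for k,v in f.items() if k!="image"})
E
```

```text
pics
{'clock': 0.0, 'qpos': array([ 1.27657808e+00,  3.53700920e-01,  1.63412128e+00,  9.61047483e-06,
        1.15518313e+00, -2.39742732e-03]), 'qvel': array([ 1.06312864e-03,  7.50931155e-04, -4.56517978e-04,  4.07960206e-05,
        1.23849279e-04,  1.98543202e-03]), 'joint_efforts': array([ 2.56512703e-04, -6.05258346e+01, -3.42071843e+01, -7.24506526e-05,
        9.56252916e-03,  8.64512685e-06]), 'eef_pos': array([179.67869488, 598.15692495, 249.53419498]), 'tcp_rot': array([-3.14018000e+00, -1.21735917e-05,  2.84976794e+00]), 'contact_force': array([ 0.27691563,  0.2667598 , -0.04544865]), 'wrist_torque': array([-0.06131637, -0.0212953 , -0.01869463]), 'grasp_force': 0.0, 'opening': 0.997201267176097} 19.0
scene {'fx': 527.5800312770918, 'fy': 527.5800312770918, 'cx': 273.01898084159893, 'cy': 213.96299621339026, 'position': array([1543.60021583,  116.75785997, 1380.76479522]), 'orientation': array([-2.45563446, -0.01355839,  1.76663584])}
side {'fx': 415.030073168562, 'fy': 415.030073168562, 'cx': 282.1526313418552, 'cy': 208.85459885015743, 'position': array([1099.29755087, -467.10662038,  997.50827834]), 'orientation': array([-2.48407306,  0.00961128,  0.99550446])}
```

View pics/scene0.png

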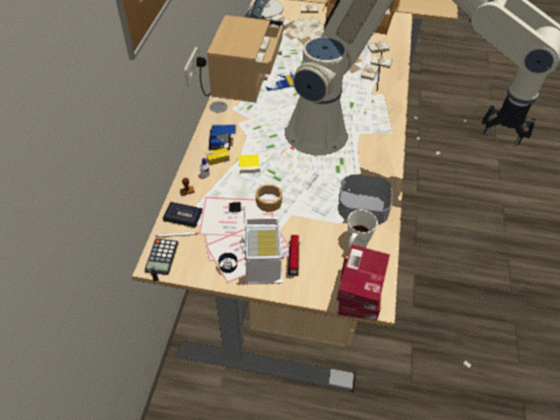

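View pics/side0.png

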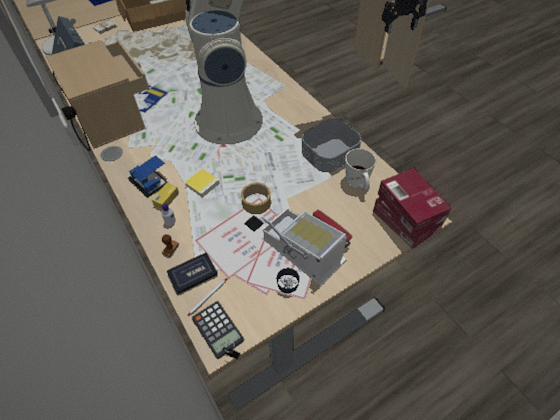

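The scene view shows the pad as a black square near (235,207), with the dispenser body around (263,250). In the side view the pad is near (254,223). Next I'll mask the pad and triangulate it.

```bash
cat >h.py <<'E'
import numpy as np,cv2
from scipy.spatial.transform import Rotation as R
def ray(f,u,v):
    d=R.from_euler('xyz',f["orientation"]).as_matrix()@np.array([(u-f["cx"])/f["fx"],(v-f["cy"])/f["fy"],1])
    return f["position"],d/np.linalg.norm(d)
def plane(f,u,v,z):
    p,d=ray(f,u,v);return p+d*(z-p[2])/d[2]
def tri(rs):
    A=[np.eye(3)-np.outer(d,d) for _,d in rs]
    return np.linalg.solve(sum(A),sum(a@p for a,(p,_) in zip(A,rs)))
E
python3 - <<'E'
from rig import cams
from h import *
rs=[]
for n,(x,y) in dict(scene=(235,207),side=(254,223)).items():
    f=cams.grab_frame(n);im=f["image"]
    m=np.zeros(im.shape[:2],np.uint8);m[y-16:y+17,x-16:x+17]=(im[y-16:y+17,x-16:x+17].max(2)<60)
    k,l,st,c=cv2.connectedComponentsWithStats(m);i=1+st[1:,4].argmax();print(n,st[i],c[i],plane(f,*c[i],116))
    cn=cv2.findContours((l==i).astype(np.uint8),0,2)[0][0]
    b=cv2.boxPoints(cv2.minAreaRect(cn));print([plane(f,*q,120)[:2].round() for q in b])
    rs.append(ray(f,*c[i]))
    cr=im[170:300,190:360] if n=="scene" else im[190:300,220:370]
    cv2.imwrite(f"pics/{n}1.png",cv2.resize(cr[...,::-1],None,fx=4,fy=4,interpolation=2))
print(tri(rs))
E
```

```text
scene [230 203  10   9  80] [234.55 206.7 ] [ 520.59642396 -191.45382743  116.        ]
[array([ 512., -208.]), array([ 506., -180.]), array([ 538., -173.]), array([ 544., -200.])]
side [245 216  18  15 148] [253.47297297 223.08108108] [ 521.73789833 -192.12105452  116.        ]
[array([ 512., -212.]), array([ 500., -179.]), array([ 536., -175.]), array([ 547., -207.])]
[ 520.6355919  -191.67759471  115.24210909]
```

View pics/scene1.png

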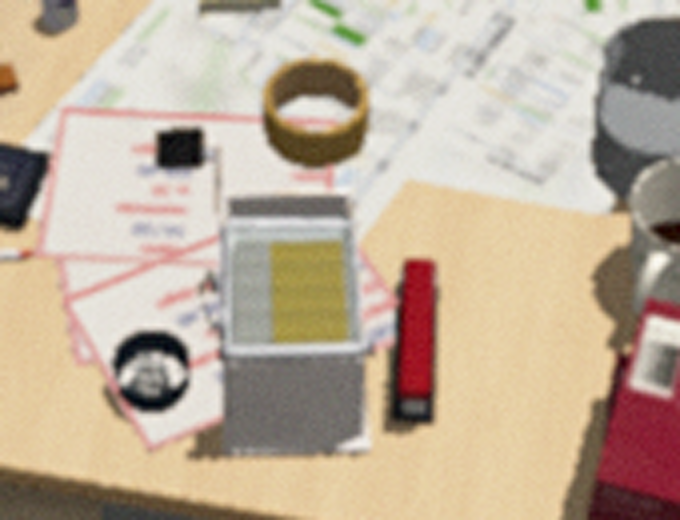

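View pics/side1.png

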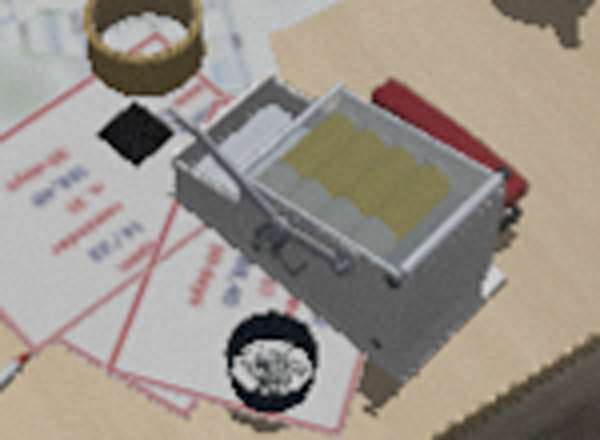

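```bash
python3 - <<'E'
from rig import r,cams
from h import *
f=cams.grab_frame("scene")
q=lambda a,b,z:plane(f,190+a/4,170+b/4,z)
P=[q(222,352,125),q(366,348,125),q(227,222,115),q(352,222,115)];print(np.round(P))
for a,b in((0,1),(2,3)):
    d=P[b]-P[a];print(np.linalg.norm(d[:2]),np.arctan2(-d[0],d[1]))
s=r.sense();M=R.from_euler('xyz',s["tcp_rot"]).as_matrix();print(M.round(3))
psi=.12; t=np.array([518,-192,200]);print(M.T@(t-s["eef_pos"]))
E
```

```text
[[ 709. -112.  125.]
 [ 684.  -11.  125.]
 [ 585. -137.  115.]
 [ 565.  -44.  115.]]
103.74235990097577 0.23880652997016785
95.14293928494372 0.20645075011974065
[[-0.958  0.288 -0.   ]
 [ 0.288  0.958 -0.001]
 [ 0.    -0.001 -1.   ]]
[-551.33757828 -659.61940805   50.37194992]
```

```bash
python3 -m crank '[[-0.551,-0.66,0.03,0,0,1.06,1],[-0.551,-0.66,0.03,0,0,1.06,1],[-0.551,-0.66,0.03,0,0,1.06,1],[-0.551,-0.66,0.03,0,0,1.06,1],[-0.551,-0.66,0.03,0,0,1.06,1]]'
cat >>h.py <<'E'
def togo(r,t=(518,-193,0),yaw=1.79):
    s=r.sense();M=R.from_euler('xyz',s["tcp_rot"]).as_matrix()
    D=R.from_euler('xyz',[np.pi,0,yaw]).as_matrix()
    print(s["clock"],s["eef_pos"].round(1),s["tcp_rot"].round(3),"F",s["contact_force"].round(2),"togo",(M.T@(np.array(t)-s["eef_pos"])).round(1),R.from_matrix(M.T@D).as_rotvec().round(3),s["opening"].round(2))
E
python3 -c "
from h import *;from rig import r;togo(r)"
```

```text
clock: 0.75
eef_pos: [278.3, 367.0, 241.5]
tcp_rot: [3.141, 0.0, 2.094]
contact_force: [0.8, -0.8, -0.2]
opening: 0.148
grasp_force: 0.0Traceback (most recent call last):
  File "<string>", line 2, in <module>
    from h import *;from rig import r;togo(r)
                                      ~~~~^^^
  File "h.py", line 14, in togo
    print(s["clock"],s["eef_pos"].round(1),s["tcp_rot"].round(3),"F",s["contact_force"].round(2),"togo",(M.T@(np.array(t)-s["eef_pos"])).round(1),R.from_matrix(M.T@D).as_rotvec().round(3),s["opening"].round(2))
                                                                                                                                                                                            ^^^^^^^^^^^^^^^^^^
AttributeError: 'float' object has no attribute 'round'
```

```bash
sed -i 's/,s\["opening"\].round(2))/,s["opening"])/' h.py; python3 -c "
from h import *;from rig import r;togo(r)"
```

```text
0.75 [278.3 367.  241.5] [3.141 0.    2.094] F [ 0.75 -0.76 -0.2 ] togo [-604.9  -72.4  241.5] [ 0.    -0.     0.304] 0.1477701324701513
```

```bash
python3 -m crank '[[-0.605,-0.072,0.03,0,0,0.304,1],[-0.605,-0.072,0.03,0,0,0.304,1],[-0.605,-0.072,0.03,0,0,0.304,1],[-0.605,-0.072,0.03,0,0,0.304,1],[-0.605,-0.072,0.03,0,0,0.304,1]]' >/dev/null
python3 -c "
from h import *;from rig import r;togo(r)"
```

```text
1.25 [378.1 138.  229.5] [ 3.141 -0.     1.796] F [ 1.7   0.23 -1.12] togo [-354.    62.2  229.5] [ 0.001 -0.     0.006] -0.0035463158996565046
```

```bash
python3 -m crank '[[-0.354,0.062,0.03,0,0,0.006,1],[-0.354,0.062,0.03,0,0,0.006,1],[-0.354,0.062,0.03,0,0,0.006,1],[-0.354,0.062,0.03,0,0,0.006,1],[-0.354,0.062,0.03,0,0,0.006,1]]' >/dev/null
python3 -c "
from h import *;from rig import r;togo(r)"
```

```text
1.75 [474.7 -92.  208.5] [3.141 0.    1.789] F [0.46 1.28 1.48] togo [-108.    20.2  208.5] [ 0.001  0.    -0.001] 0.002840874925942784
```

```bash
python3 -m crank '[[-0.108,0.02,0.02,0,0,0,1],[-0.108,0.02,0.02,0,0,0,1],[-0.108,0.02,0.02,0,0,0,1],[-0.108,0.02,0.03,0,0,0,1],[-0.108,0.02,0.035,0,0,0,1]]' >/dev/null
python3 - <<'E'
from h import *;from rig import r,cams
togo(r)
f=cams.grab_frame("wrist");g=cams.grab_frame("side")
cv2.imwrite("pics/w2.png",np.hstack([f["image"][...,::-1][:, :],])) 
cv2.imwrite("pics/s2.png",cv2.resize(g["image"][170:300,210:370,::-1],None,fx=4,fy=4))
E
```

```text
2.25 [ 516.1 -189.8  172.2] [-3.140e+00 -1.000e-03  1.789e+00] F [ 0.08 -0.12 -0.6 ] togo [ -3.8   1.4 172.2] [-0.002 -0.001 -0.001] -0.0032354427789549668
```

View pics/w2.png

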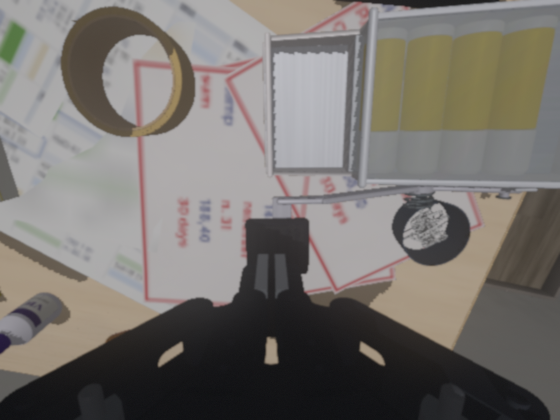

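View pics/s2.png

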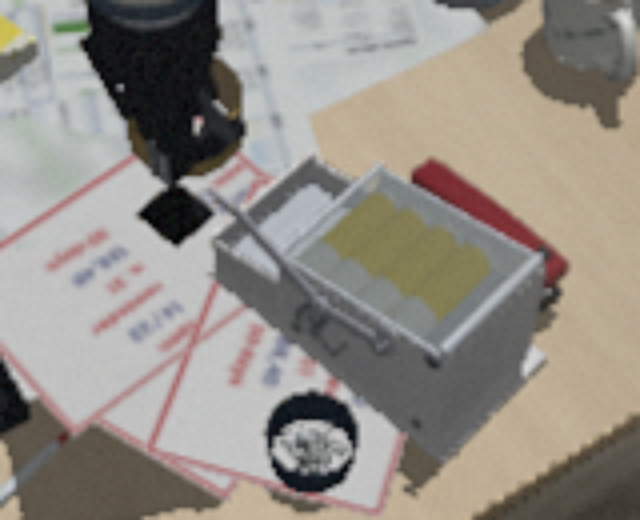

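The wrist view shows the closed fingertips at about (270,255), over the pad, which spans columns 247–308 and rows 218–270 and is aligned with the tool. The side view shows nothing near the gripper. I'll go down to just above the pad.

```bash
python3 -m crank '[[-0.002,0.001,0.01,0,0,0,1],[-0.004,0.001,0.02,0,0,0,1],[-0.004,0.001,0.026,0,0,0,1],[-0.004,0.001,0.028,0,0,0,1],[-0.004,0.001,0.028,0,0,0,1]]' >/dev/null
python3 -c "
from h import *;from rig import r;togo(r)"
python3 -m crank '[[0,0,0.002,0,0,0,1],[0,0,0.004,0,0,0,1],[0,0,0.006,0,0,0,1],[0,0,0.008,0,0,0,1],[0,0,0.008,0,0,0,1]]' >/dev/null
python3 -c "
from h import *;from rig import r;togo(r)"
```

```text
2.85 [ 518.9 -194.3  145. ] [-3.141 -0.     1.79 ] F [ 0.69 -0.   -0.14] togo [  1.4  -0.5 145. ] [-0.001 -0.    -0.   ] -0.0019092243818374366
3.35 [ 519.  -194.6  137.3] [-3.141  0.     1.79 ] F [-0.72  0.29  1.01] togo [  1.7  -0.6 137.3] [-0.  0. -0.] -0.0010810016413082778
```

```bash
python3 -m crank '[[0,0,0.004,0,0,0,1],[0,0,0.009,0,0,0,1],[0,0,0.014,0,0,0,1],[0,0,0.018,0,0,0,1],[0,0,0.02,0,0,0,1]]' >/dev/null
python3 -c "
from h import *;from rig import r;togo(r)"
python3 -m crank '[[0,0,0.001,0,0,0,1],[0,0,0.002,0,0,0,1],[0,0,0.003,0,0,0,1],[0,0,0.004,0,0,0,1],[0,0,0.004,0,0,0,1]]' >/dev/null
python3 - <<'E'
from h import *;from rig import r,cams
togo(r)
g=cams.grab_frame("side")
cv2.imwrite("pics/s3.png",cv2.resize(g["image"][170:300,210:370,::-1],None,fx=4,fy=4))
E
```

```text
3.85 [ 518.6 -194.4  116.8] [-3.14e+00 -1.00e-03  1.79e+00] F [-4.51 -1.63  4.08] togo [ 1.400e+00 -1.000e-01  1.168e+02] [-0.001 -0.001 -0.   ] -0.0003138134162585885
4.35 [ 519.  -194.4  113.4] [-3.141 -0.     1.79 ] F [-4.48 -1.06  3.02] togo [  1.6  -0.7 113.4] [-0. -0. -0.] -0.0008428108172429086
```

View pics/s3.png

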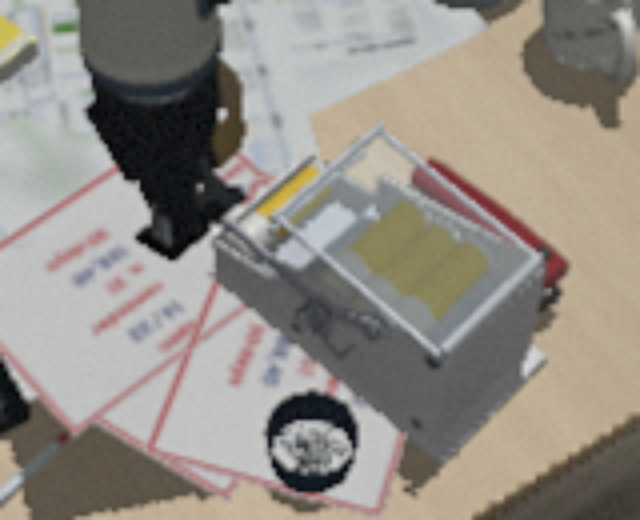

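The side view shows the yellow front stick in the tray at about (290,190) and three sticks still in the rack. The cover is raised. I'll creep on to the firm stop and hold there.

```bash
python3 -m crank '[[0,0,0.001,0,0,0,1],[0,0,0.002,0,0,0,1],[0,0,0.003,0,0,0,1],[0,0,0.003,0,0,0,1],[0,0,0.003,0,0,0,1]]' >/dev/null
python3 -c "
from h import *;from rig import r;togo(r)"
python3 -m crank '[[0,0,0.001,0,0,0,1],[0,0,0.002,0,0,0,1],[0,0,0.002,0,0,0,1]]' >/dev/null
python3 -c "
from h import *;from rig import r;togo(r)"
```

```text
4.9 [ 519.  -194.5  110.4] [-3.141 -0.     1.79 ] F [-4.69 -0.94  4.5 ] togo [  1.7  -0.6 110.4] [-0. -0. -0.] 0.002081807419175219
5.2 [ 519.  -194.5  108.6] [-3.141 -0.     1.79 ] F [-6.35 -0.2   5.08] togo [  1.7  -0.6 108.6] [-0. -0. -0.] 6.36999884216077e-05
```

```bash
python3 -m crank '[[0,0,0.001,0,0,0,1],[0,0,0.002,0,0,0,1],[0,0,0.002,0,0,0,1]]' >/dev/null
python3 -c "
from h import *;from rig import r;togo(r)"
python3 -m crank '[[0,0,0.001,0,0,0,1],[0,0,0.001,0,0,0,1],[0,0,0.001,0,0,0,1]]' >/dev/null
python3 -c "
from h import *;from rig import r;togo(r)"
```

```text
5.5 [ 519.2 -194.6  108. ] [3.141 0.    1.79 ] F [-9.72  0.77 21.32] togo [  1.9  -0.9 108. ] [ 0.  0. -0.] -0.0069429155680497895
5.8 [ 519.3 -194.6  107.7] [3.141 0.    1.79 ] F [-12.97   1.94  29.47] togo [  1.9  -1.  107.7] [ 0.001  0.    -0.   ] -0.0009709869337694624
```

Firm stop: the force jumped to about 30 N. I'll hold briefly while I check the stick, then raise slowly at 20 mm/s.

```bash
python3 -m crank '[[0,0,-0.001,0,0,0,1],[0,0,-0.001,0,0,0,1],[0,0,-0.001,0,0,0,1],[0,0,-0.001,0,0,0,1],[0,0,-0.001,0,0,0,1]]' >/dev/null
python3 - <<'E'
from h import *;from rig import r,cams
togo(r)
f=cams.grab_frame("wrist")
cv2.imwrite("pics/w4.png",f["image"][...,::-1])
E
```

```text
6.3 [ 519.2 -194.6  108. ] [3.141 0.    1.79 ] F [-9.51  1.24 20.11] togo [  1.9  -0.9 108. ] [ 0.  0. -0.] -0.002125030673602165
```

View pics/w4.png

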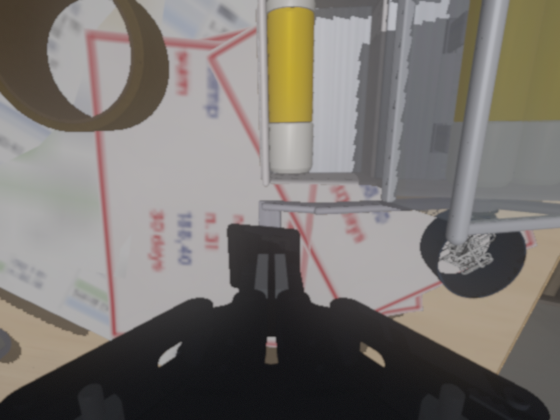

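The wrist view shows the stick lying flat along the tray's front rim at about (290,90). The pad is held down under the fingertips at about (265,265). Now the slow rise.

```bash
for i in 1 2 3; do python3 -m crank '[[0,0,-0.002,0,0,0,1],[0,0,-0.004,0,0,0,1],[0,0,-0.006,0,0,0,1],[0,0,-0.008,0,0,0,1],[0,0,-0.010,0,0,0,1]]' >/dev/null
python3 -c "
from h import *;from rig import r;togo(r)"; done
```

```text
6.85 [ 519.9 -194.4  116.8] [3.14 0.   1.79] F [0.18 1.58 2.68] togo [  1.8  -1.7 116.8] [ 0.001  0.    -0.   ] 0.0033636940244151955
7.35 [ 519.3 -194.6  126.7] [3.141 0.    1.79 ] F [ 1.02 -0.23  1.99] togo [  1.9  -1.  126.7] [ 0.  0. -0.] 0.0003135119522116029
7.85 [ 519.  -194.5  136.6] [-3.141 -0.     1.79 ] F [0.82 0.23 1.29] togo [  1.6  -0.6 136.6] [-0. -0. -0.] 0.0005694787639267712
```

```bash
python3 -m crank '[[0,0,-0.001,0,0,0,1],[0,0,-0.002,0,0,0,1],[0,0,-0.003,0,0,0,1],[0,0,-0.004,0,0,0,1],[0,0,-0.005,0,0,0,1]]' >/dev/null
python3 -c "
from h import *;from rig import r;togo(r)"
python3 -m crank '[[0,0,-0.010,0,0,0,1],[0,0,-0.03,0,0,0,1],[0,0,-0.06,0,0,0,1],[0,0,-0.08,0,0,0,1],[0,0,-0.08,0,0,0,1]]' >/dev/null
python3 - <<'E'
from h import *;from rig import r,cams
togo(r)
f=cams.grab_frame("wrist")
g=cams.grab_frame("side")
a=cv2.resize(f["image"],(400,300));b=cv2.resize(g["image"][170:300,210:370],(400,300))
cv2.imwrite("pics/w5.png",np.hstack([a,b])[...,::-1])
E
```

```text
8.35 [ 518.9 -194.4  141.4] [-3.141 -0.     1.79 ] F [-0.94 -0.82 -0.13] togo [  1.6  -0.5 141.4] [-0.001 -0.    -0.   ] -0.001809533606628992
8.85 [ 520.8 -195.1  225.1] [3.137e+00 3.000e-03 1.790e+00] F [ 0.7  -0.13  0.19] togo [  3.4  -3.3 225. ] [ 0.005  0.003 -0.   ] 0.0029419442121907556
```

View pics/w5.png

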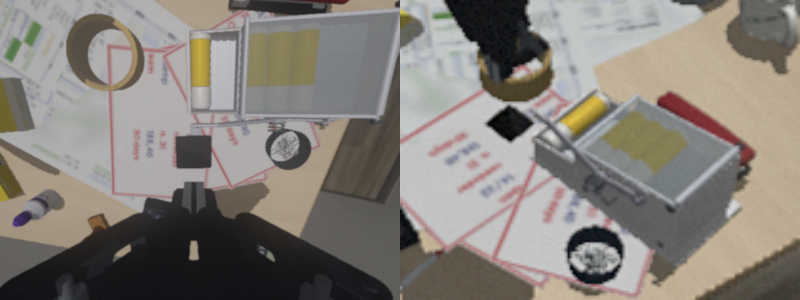

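The cover is shut. The stick lies in the tray at about (200,72) in the left half of the picture, the other three have moved up in the rack, and the pad is free at about (193,152). I'll hold still briefly so everything settles, then hand in.

```bash
python3 -m crank '[[0,0,0,0,0,0,1],[0,0,0,0,0,0,1],[0,0,0,0,0,0,1],[0,0,0,0,0,0,1],[0,0,0,0,0,0,1]]'; python3 -c "
from rig import sign_off;print(sign_off())"
```

```text
clock: 9.45
eef_pos: [519.0, -194.5, 221.1]
tcp_rot: [-3.141, -0.0, 1.79]
contact_force: [-0.0, 0.1, 1.0]
opening: 0.002
grasp_force: 0.0
the job is handed in; nothing more can be done
None
```

I handed the job in at 9.45 s: the front stick lies in the tray, the other three are still in the rack, the cover was let down slowly to shut, and the arm is clear; no verdict was returned.

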